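Fit a control card in a drive chassis and lock it

ROBOT

A 6-joint arm with a two-finger parallel gripper is mounted at the origin on the work surface. World frame = base frame: x ahead of the robot, y to its left, z up, the work surface at z = 0. Lengths are in m, angles in rad, forces in N, time in s.
With the tool pointing down it reaches from about 0.25 to 0.725 m from the base axis. Payload 4 kg.
Tool frame: the origin (TCP) lies at the very end of the fingers, on their centre line; the grasp point (between the pads) lies 19 mm behind it; z points along the fingers, y is the line along which they close (so a half turn about z gives the same grasp; the last joint's range is limited). The gripper opens to 85 mm and grips with 20 to 120 N. Pads are 22 mm wide; open, the fingers measure 114 mm over their backs; the gripper's body (76 mm by 85 mm) begins 54 mm behind the grasp point. The pads swing forward as they close: fully open they stand 13 mm farther back than shut.
Start: joints at [-1.349, 0.241, 0.005, 1.335, 0, 1.571], TCP at [0.11, -0.488, 0.231] pointing down, gripper open.
Joint ranges: [-2.72, 2.72], [-1.05, 1.87], [-1.09, 1.28], [-1.99, 2.15], [-1.42, 1.44], [-3.14, 3.14]. Speed limits (rad/s): [2.79, 2.79, 3.14, 3.14, 3.14, 3.14].

INTERFACE

Orientations are given as a unit quaternion [x, y, z, w].
In Python, from workcell import * gives the robot as it stands. The module is installed in compiled form; this text tells all that it offers.
- The arm moves only by the tool send_rows, never from a script. Its argument "steps" is text: rows parted by semicolons, each of 7 numbers parted by spaces: the opening, from -1 (shut) to 1 (fully open), then the shift along the world's x, y, z in m, then the turn, a rotation vector about the world's x, y, z in rad. A call has exactly 5 rows; each row shifts and turns the commanded pose from where the row before left it; what a row does not reach is not made up. A row lasts 1/12 s, in which the tool goes at most 41.7 mm and 7.16 degrees, less where a joint would pass 70% of its speed; a pose out of reach is approached as far as the arm can. A call is refused whole if a number of a shift passes 0.0417 or a number of a turn 0.125, either way. A call with a gripper value outside its range is refused whole. The fingers move at their own pace and stop on an object; the grip force is fixed at half the most. Time passes only in rows, so rows that do not move let the fingers close, or fill a call up. It gives the time, the measured TCP pose, the force, the opening and the grip force at its end, in the units of the state.
- get_obs(): the state, without advancing time (a new reading comes with each control period).
- camera(name): name is "side" or "top" or "wrist"; returns a dict with "frame" (384x512x3 uint8, red, green, blue), "range_z" (384x512 float32, m along the optical axis (not along the pixel's ray), 0 where there is no reading), "camera_matrix" (3x3 intrinsics, pixels), "extrinsics" (4x4, takes a point from world to camera coordinates); the wrist camera has in their place "T_tool_cam" (4x4, takes a point from camera to tool coordinates, whose origin is the TCP and whose axes are the flange's). Camera axes: x right, y down, z forward; pixel columns grow to the right and rows downward; lengths in m; the calibration is good to about 2 mm. A picture is of the moment at which its call begins: read the wrist's pose just before it.
- job_done(): hands the job in; it is judged then, once.
The state is a dict: "clock": time; "joint_pos": joint angles; "joint_vel": joint speeds; "tau": joint torques, N m; "eef_pos": TCP position; "tool_rot": TCP orientation; "ft_force": force on the tool from outside, world axes, zero at the start; "ft_torque": the same for the moment, N m; "grip_width": finger opening in m; "grasp_force": force on a finger pad.
Only numpy, scipy, OpenCV 4.12 (cv2) and the standard library are available. Lean on these libraries where they do the work, as an engineer would, in place of code of your own. Each camera call takes 0.05 s, during which the arm holds its last target. There are 200 camera calls.

TASK

Take the control card with the orange handle from the blue stand, slide it down into the empty bay of the drive chassis until it is fully home, lowering it rather than letting it drop, and then turn that bay's yellow latch a quarter turn counter-clockwise to its stop so that its tab lies over the card's edge. Leave the grey-handled spare card standing in its place.

Things in the scene. Friction and masses are not known exactly. Their poses are not given: they have to be found in the camera images.
- card: The control card to fit: green board 120 x 5 x 85 mm standing on its long edge, components up to 10 mm proud of its +y face; centred on its upper edge a bright orange handle block 40 (along the board) x 12 (across) x 35 mm, 85 to 120 mm above the lower edge. Origin: middle of its lower edge; x along the board, y its normal, z up. 0.15 to 0.3 kg. It fits its bay either way round.
- spare: Spare card, same shape: green board 120 x 5 x 85 mm standing on its long edge, components up to 10 mm proud of its +y face; centred on its upper edge a grey handle block 40 (along the board) x 12 (across) x 35 mm, 85 to 120 mm above the lower edge. Origin and axes as card. It stands in the other groove of the stand, 80 mm from the card, and stays there.
- stand: Fixed blue card stand, base 170 x 150 x 10 mm, two parallel grooves along its x at y = +40 and -40 mm with guides at their ends up to 48 mm above the table; cards stand in them with their lower edge 10 mm above the table. Origin under its centre, z up.
- chassis: Fixed grey steel pan 320 x 280 mm, floor 8 mm thick, rim 22 mm high, carrying three parallel card bays 70 mm apart in its y, with their centres 30 mm to its -x; a loose black terminal block and a contactor lie on its +x part (up to 60 mm above the table). Origin under its centre.
- bay: Empty card bay, fixed in any of three places on the pan. White end guides form a slot 7 mm wide (y), 123 mm long (x), straight up to 78 mm, flaring to 20 x 136 mm at 92 mm above its underside; floor 10 mm above its underside. At x = -86 mm a post 20 x 24 x 95.5 mm carries the latch. Origin under its centre, x along the slot, z up. A card fully home has its handle 95 to 130 mm up.
- bay_seat (a point): Centre of the bay's floor, where the middle of the card's lower edge (origin of card) lies when fully home. Axes as bay.
- lock (a joint): Angle of the empty bay's yellow latch about its vertical axis: at 0 its tab points to the bay's -y (open), at 1.57 (its stop) to the bay's +x, over the card's edge (locked). Grows counter-clockwise seen from above; it starts at 0.2 to 0.45 and stays where it is left.
- lock_grip (a point): On the latch's axis, 117.5 mm above the bay's underside. Yellow grip bar 34 x 12 mm, 102.5 to 128.5 mm above the underside, always along this point's y (this point's x equals the bay's x at joint 0). Below it the tab, 12 mm wide, 5 mm thick, reaches 36 mm from the axis to this point's -y; it clears a fully seated card by 2.5 mm, and fouls one that is not.
- full_a: Neighbouring bay of the same shape and sizes as bay, fixed, already holding a card with a black handle (handle top 130 mm above the bay's underside) and already locked. Origin under its centre, same axes as bay.
- full_b: Neighbouring bay of the same shape and sizes as bay, fixed, already holding a card with a blue handle (handle top 130 mm above the bay's underside) and already locked. Origin under its centre, same axes as bay.
There are look-alikes about, which are no part of the job. Leave any pink look-alike of the spare alone.

How it is judged:
By the outcome, as a careful person would: the job done as asked, in the order asked, and still so for the second after the job is handed in, with the robot touching nothing.
It also fails if it takes over 50 s, if anything falls off the work surface, if the arm or the gripper's body presses on something with over 40 N, if the wrist force passes 120 N, or if a joint passes its speed limit or range.

## Working session

There is one attempt and no reset: what is moved stays moved. The work goes in short steps, Python scripts to look and compute and a tool call to move; the robot and the scene stay as the last step left them, time stands still between calls to the robot, and variables do not carry over. Pictures are saved under pics/ and viewed, at most 10 in all, crops included, and the job is handed in when it is done.

Besides the shell and the picture viewer there is one more tool, called after "Call:" by a JSON object that holds its "fn" and its "kwargs". send_rows: Moves the arm, as the interface text tells. Its arguments: {"type":"object","properties":{"steps":{"type":"string"}},"required":["steps"]}

```bash
mkdir -p pics
cat > h.py <<'E'
from workcell import *
import numpy as np, cv2
def grab(n):
    c=camera(n); return c
def pts(c,T=None):
    K=c["camera_matrix"]; z=c["range_z"]; v,u=np.indices(z.shape)
    P=np.stack([(u-K[0,2])/K[0,0]*z,(v-K[1,2])/K[1,1]*z,z],-1)
    M=np.linalg.inv(c["extrinsics"]) if T is None else T
    W=P@M[:3,:3].T+M[:3,3]; W[z==0]=np.nan
    return W
E
python3 - <<'E'
from h import *
o=get_obs(); print({k:np.round(v,3) for k,v in o.items()})
for n in("top","side"):
    c=grab(n); np.savez(n+".npz",**c)
    cv2.imwrite(f"pics/{n}0.png",c["frame"][:,:,::-1]); print(n,np.round(c["camera_matrix"],1).tolist(),np.round(c["extrinsics"],3).tolist())
E
```

```text
{'clock': np.float64(0.0), 'joint_pos': array([-1.349,  0.241,  0.004,  1.335,  0.   ,  1.571]), 'joint_vel': array([0.002, 0.   , 0.   , 0.001, 0.   , 0.   ]), 'tau': array([-0.0000e+00, -3.7232e+01,  2.5240e+01,  1.7000e-02,  0.0000e+00,
        0.0000e+00]), 'eef_pos': array([ 0.11 , -0.487,  0.23 ]), 'tool_rot': array([ 0.994,  0.111, -0.   , -0.001]), 'ft_force': array([ 0.186,  0.017, -0.28 ]), 'ft_torque': array([-0.044,  0.048,  0.045]), 'grasp_force': np.float64(0.0), 'grip_width': np.float64(0.085)}
top [[426.2, 0.0, 245.4], [0.0, 426.2, 200.3], [0.0, 0.0, 1.0]] [[0.027, -0.999, 0.037, -0.034], [-0.989, -0.033, -0.145, 0.575], [0.146, -0.033, -0.989, 1.056], [0.0, 0.0, 0.0, 1.0]]
side [[453.3, 0.0, 256.9], [0.0, 453.3, 187.2], [0.0, 0.0, 1.0]] [[0.906, -0.422, 0.019, -0.515], [-0.221, -0.512, -0.83, 0.213], [0.361, 0.748, -0.557, 0.902], [0.0, 0.0, 0.0, 1.0]]
```

View pics/top0.png

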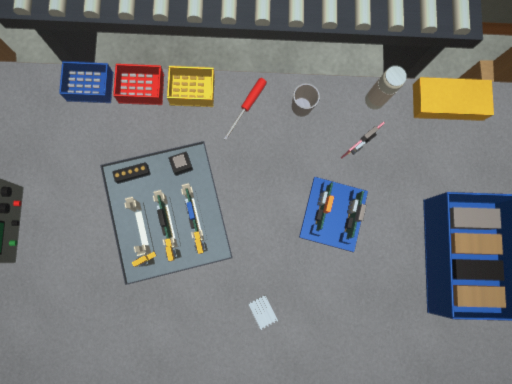

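View pics/side0.png

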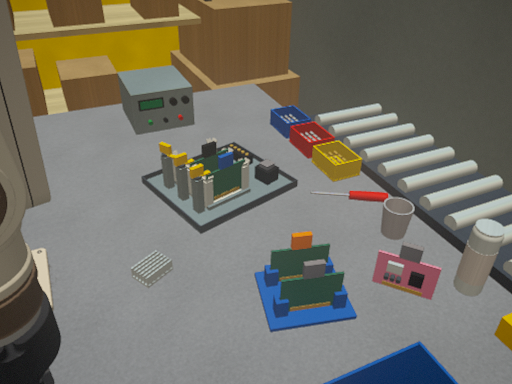

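The top view shows the chassis at about (165,213). Its empty bay is the leftmost, with the open latch at (143,259). The stand is at (334,214), with the orange handle at (328,204) and the grey one at (360,212). The pink look-alike lies at (363,140). The side view agrees: orange handle at (301,240), empty bay's latch nearest the robot at (166,148).

```bash
cat >> h.py <<'E'
def mask(f,lo,hi): return cv2.inRange(cv2.cvtColor(f,cv2.COLOR_RGB2HSV),lo,hi)>0
def rect(Q):
    (c,s,a)=cv2.minAreaRect((Q[:,:2]*1000).astype(np.float32)); 
    return np.round(c,1),np.round(s,1),round(a,1)
E
python3 - <<'E'
from h import *
for n in("top","side"):
    c=np.load(n+".npz"); W=pts(c); f=c["frame"]
    z=W[...,2]
    ws=lambda x0,x1,y0,y1,z0,z1:(W[...,0]>x0)&(W[...,0]<x1)&(W[...,1]>y0)&(W[...,1]<y1)&(z>z0)&(z<z1)
    reg=ws(.2,.8,-.5,.5,.0,.2)
    for nm,lo,hi,zr in [("orange",(5,150,120),(17,255,255),(.09,.2)),("yellow",(18,130,100),(32,255,255),(.09,.2)),("blue",(100,120,60),(125,255,255),(-.01,.02)),("white",(0,0,150),(180,60,255),(.08,.12))]:
        m=mask(f,lo,hi)&reg&(z>zr[0])&(z<zr[1])
        k,lab,st,ce=cv2.connectedComponentsWithStats(m.astype(np.uint8))
        for i in range(1,k):
            if st[i,4]<12: continue
            Q=W[lab==i]; print(n,nm,st[i].tolist(),"mean",np.round(np.nanmean(Q,0)*1000,1),"zmax",np.round(np.percentile(Q[:,2],95)*1000,1),rect(Q))
    # chassis outline
E
```

```text
top orange [325, 196, 8, 16, 63] mean [ 562.8 -213.   126.5] zmax 131.3 (array([ 561.8, -213.9]), array([10. , 37.8]), 77.5)
top yellow [327, 201, 4, 9, 16] mean [ 557.7 -212.8  128.6] zmax 130.7 (array([ 558. , -212.5]), array([ 5.5, 20.9]), 65.4)
top yellow [194, 231, 9, 22, 111] mean [461.1  94.2 125.8] zmax 137.4 (array([462.3,  95.3]), array([52.9, 12.5]), 17.0)
top yellow [165, 239, 9, 22, 122] mean [441.9 160.9 125.5] zmax 137.3 (array([442.5, 162.7]), array([52.4, 14. ]), 18.0)
top yellow [132, 252, 24, 14, 130] mean [419.2 218.2 124.6] zmax 137.0 (array([420.6, 218.7]), array([15.1, 51.9]), 29.0)
top blue [300, 177, 68, 75, 2165] mean [ 548.8 -245.     8.8] zmax 12.6 (array([ 553.3, -254.2]), array([149.4, 170.2]), 76.8)
top white [366, 132, 6, 5, 13] mean [ 740.8 -314.4  118.4] zmax 119.6 (array([ 740.8, -315.2]), array([ 5.4, 17.3]), 29.3)
top white [181, 184, 12, 11, 71] mean [592.7 131.5  94.3] zmax 100.2 (array([592.2, 131. ]), array([23.5, 25.5]), 15.0)
top white [153, 190, 12, 12, 73] mean [574.2 198.7  93.9] zmax 100.8 (array([573.4, 198.3]), array([24., 26.]), 15.2)
[... 1231 characters left out ...]
7] mean [ 561.9 -212.8  130.4] zmax 131.9 (array([ 561.2, -212.3]), array([ 9.3, 35.1]), 76.3)
side blue [255, 272, 101, 59, 1944] mean [ 522.7 -284.6   10.2] zmax 13.6 (array([ 553. , -252.1]), array([153.9, 173.3]), 77.1)
side white [206, 138, 11, 5, 29] mean [553.3 273.7  97.7] zmax 100.6 (array([554.5, 273.9]), array([19.5, 27.6]), 65.1)
side white [228, 148, 5, 4, 15] mean [579.4 200.9  98.5] zmax 101.2 (array([576.6, 200.6]), array([10. , 15.6]), 20.8)
side white [172, 151, 5, 4, 14] mean [442.3 247.2  96.8] zmax 100.5 (array([441.5, 248. ]), array([ 6.9, 10. ]), 65.5)
side white [244, 158, 6, 6, 19] mean [597.3 131.4  98.3] zmax 101.5 (array([597.3, 129.1]), array([26.2, 10.8]), 60.3)
```

Call:
{"fn": "send_rows", "kwargs": {"steps": "0.4 .0222 .0135 .001 0 0 .12;0.4 .0222 .0135 .001 0 0 .12;0.4 .0222 .0135 .001 0 0 .12;0.4 .0222 .0135 .001 0 0 .12;0.4 .0222 .0135 .001 0 0 .12"}}

```text
clock: 0.52
eef_pos: [0.2216, -0.4193, 0.2359]
tool_rot: [0.916, 0.402, -0.0, -0.001]
ft_force: [0.5, -0.1, -0.2]
grip_width: 0.0592
grasp_force: 0.0
```

Call:
{"fn": "send_rows", "kwargs": {"steps": "0.4 .0222 .0135 .001 0 0 .12;0.4 .0222 .0135 .001 0 0 .12;0.4 .0222 .0135 .001 0 0 .12;0.4 .0222 .0135 .001 0 0 .12;0.4 .0222 .0135 .001 0 0 .12"}}

```text
clock: 0.93
eef_pos: [0.3327, -0.3517, 0.2409]
tool_rot: [0.756, 0.655, -0.0, -0.0]
ft_force: [-0.2, -1.0, 0.9]
grip_width: 0.0602
grasp_force: 0.0
```

Call:
{"fn": "send_rows", "kwargs": {"steps": "0.4 .0222 .0135 .001 0 0 .12;0.4 .0222 .0135 .001 0 0 .12;0.4 .0222 .0135 .001 0 0 .12;0.4 .0222 .0135 .001 0 0 .12;0.4 .0222 .0135 .001 0 0 .12"}}

```text
clock: 1.35
eef_pos: [0.4437, -0.2842, 0.2458]
tool_rot: [0.529, 0.849, -0.0, -0.001]
ft_force: [0.4, -0.9, 0.2]
grip_width: 0.0596
grasp_force: 0.0
```

Call:
{"fn": "send_rows", "kwargs": {"steps": "0.4 .0222 .0135 .001 0 0 .12;0.4 .0222 .0135 .001 0 0 .12;0.4 .0222 .0135 .001 0 0 .12;0.4 .0222 .0135 .001 0 0 .12;0.4 .0222 .0135 .001 0 0 .12"}}

```text
clock: 1.77
eef_pos: [0.5547, -0.2168, 0.2507]
tool_rot: [0.254, 0.967, 0.0, -0.001]
ft_force: [0.3, 0.5, -0.5]
grip_width: 0.0594
grasp_force: 0.0
```

```bash
cat >> h.py <<'E'
from scipy.spatial.transform import Rotation as R
def wrist():
    o=get_obs(); c=camera("wrist"); M=np.eye(4); M[:3,:3]=R.from_quat(o["tool_rot"]).as_matrix(); M[:3,3]=o["eef_pos"]
    return o,c,M@c["T_tool_cam"]
E
python3 - <<'E'
from h import *
o,c,M=wrist(); print(np.round(o["joint_pos"],2),np.round(c["T_tool_cam"],3).tolist(),c["camera_matrix"][0])
W=pts(c,M); f=c["frame"]; cv2.imwrite("pics/w1.png",f[:,:,::-1])
m=mask(f,(5,150,90),(20,255,255)); z=W[...,2]
print(m.sum(),np.nanpercentile(z[m],[5,50,95]))
t=m&(z>.12); print(t.sum(),rect(W[t]),np.nanmedian(z[t]))
g=mask(f,(35,60,20),(95,255,255)); t2=g&(z>.085)&(z<.1); print(t2.sum(),rect(W[t2]) if t2.sum()>5 else 0)
b=mask(f,(100,120,40),(125,255,255))&(z<.02); print(rect(W[b]))
E
```

```text
[-0.37  0.43  0.33  1.47 -0.    0.14] [[-0.001, -0.945, -0.327, 0.084], [1.0, -0.001, 0.0, -0.001], [-0.0, -0.327, 0.945, -0.142], [0.0, 0.0, 0.0, 1.0]] [317.92462985   0.         257.52819063]
557 [0.1123486  0.12910604 0.13041156]
499 (array([ 561.2, -214.4]), array([ 9.7, 39.8]), 76.4) 0.12920407931892486
652 (array([ 552.3, -253.7]), array([ 83.5, 119.9]), 76.7)
(array([ 528.4, -460.5]), array([256.2, 594.1]), 0.5)
```

View pics/w1.png

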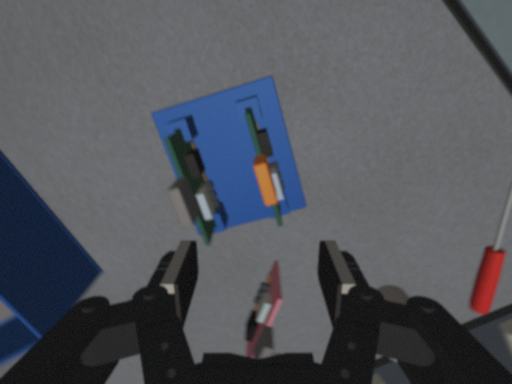

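The wrist view shows the orange handle at (265,180) in the stand, and the grey spare at (185,200) to its left. Both cameras put the handle at (561.4, -214.3) with its normal at 76.6°.

Call:
{"fn": "send_rows", "kwargs": {"steps": "0.4 .0022 .0008 -.02 0 0 .093;0.4 .0023 .0008 -.02 0 0 .093;0.4 .0022 .0009 -.02 0 0 .093;0.4 0 0 -.025 0 0 0;0.4 0 0 -.02 0 0 0"}}

```text
clock: 2.23
eef_pos: [0.5599, -0.2148, 0.144]
tool_rot: [0.12, 0.993, 0.0, -0.001]
ft_force: [-0.5, -0.1, -0.1]
grip_width: 0.0596
grasp_force: 0.0
```

Call:
{"fn": "send_rows", "kwargs": {"steps": "0.4 0 0 -.02 0 0 0;0.4 0 0 -.015 0 0 0;0.4 0 0 -.011 0 0 0;0.4 0 0 0 0 0 0;-0.3 0 0 0 0 0 0"}}

```text
clock: 2.65
eef_pos: [0.5602, -0.2151, 0.0998]
tool_rot: [0.12, 0.993, 0.0, -0.001]
ft_force: [0.5, -0.3, 0.6]
grip_width: 0.0492
grasp_force: 0.0
```

Call:
{"fn": "send_rows", "kwargs": {"steps": "-0.5 0 0 0 0 0 0;-0.8 0 0 0 0 0 0;-1 0 0 0 0 0 0;-1 0 0 0 0 0 0;-1 0 0 0 0 0 0"}}

```text
clock: 3.07
eef_pos: [0.5617, -0.2155, 0.1018]
tool_rot: [0.12, 0.993, -0.0, 0.002]
ft_force: [0.2, 1.2, 4.9]
grip_width: 0.0109
grasp_force: 59.5
```

Call:
{"fn": "send_rows", "kwargs": {"steps": "-1 0 0 .01 0 0 0;-1 0 0 .02 0 0 0;-1 0 0 .03 0 0 0;-1 0 0 .035 0 0 0;-1 0 0 .035 0 0 0"}}

```text
clock: 3.48
eef_pos: [0.5593, -0.2149, 0.2307]
tool_rot: [0.12, 0.993, 0.0, -0.002]
ft_force: [0.1, 0.5, -2.2]
grip_width: 0.0112
grasp_force: 58.9
```

Call:
{"fn": "send_rows", "kwargs": {"steps": "-1 0 0 .03 0 0 0;-1 0 0 .01 0 0 0;-1 0 0 0 0 0 0;-1 0 0 0 0 0 0;-1 0 0 0 0 0 0"}}

```text
clock: 3.9
eef_pos: [0.5596, -0.2149, 0.2683]
tool_rot: [0.12, 0.993, 0.0, -0.002]
ft_force: [-0.7, -0.1, -3.0]
grip_width: 0.011
grasp_force: 59.0
```

Run:
```python
from h import *
c=np.load("top.npz"); W=pts(c); f=c["frame"]; z=W[...,2]
reg=(W[...,0]>.47)&(W[...,0]<.57)&(W[...,1]>.1)&(W[...,1]<.28)&(z>.118)&(z<.15)
k,lab,st,ce=cv2.connectedComponentsWithStats(reg.astype(np.uint8))
for i in range(1,k):
    if st[i,4]>10: print(st[i,4],rect(W[lab==i]),f[lab==i].mean(0).astype(int))
o,c,M=wrist(); print(np.round(o["eef_pos"],4),np.round(o["ft_force"],2),np.round(o["joint_pos"],2))
cv2.imwrite("pics/w2.png",c["frame"][:,:,::-1])
s=camera("side"); cv2.imwrite("pics/s2.png",s["frame"][:,:,::-1])
```

```text
94 (array([534.8, 114.8]), array([39.4, 11.8]), 16.0) [ 65 104 169]
104 (array([516.1, 182.1]), array([39.5, 12.2]), 15.6) [58 59 58]
[ 0.5596 -0.2149  0.2683] [-0.71 -0.1  -3.01] [-0.37  0.44  0.38  1.52 -0.   -0.13]
```

View pics/s2.png

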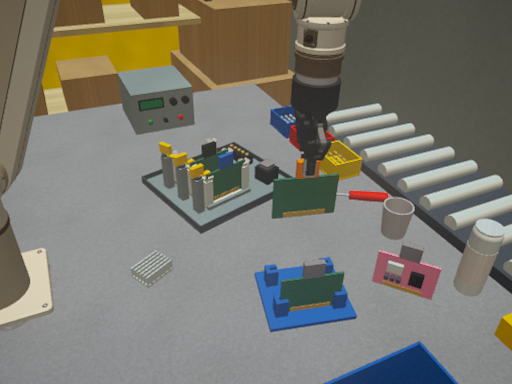

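The side view shows the card hanging upright in the gripper at (305,195), and the spare still in the stand. The empty bay's centre, extrapolated from the neighbouring handles, is about (497.4, 249.4) with yaw 15.5°.

Call:
{"fn": "send_rows", "kwargs": {"steps": "-1 -.0042 .015 0 0 0 .034;-1 -.0042 .03 0 0 0 .034;-1 -.0042 .033 0 0 0 .034;-1 -.0042 .033 0 0 0 .034;-1 -.0042 .033 0 0 0 .034"}}

```text
clock: 4.42
eef_pos: [0.5385, -0.07, 0.2686]
tool_rot: [0.035, 0.999, 0.0, -0.002]
ft_force: [1.1, -0.3, -1.7]
grip_width: 0.0108
grasp_force: 59.0
```

Call:
{"fn": "send_rows", "kwargs": {"steps": "-1 -.0042 .035 0 0 0 .034;-1 -.0042 .035 0 0 0 .034;-1 -.0042 .035 0 0 0 .034;-1 -.0042 .035 0 0 0 .034;-1 -.0042 .035 0 0 0 .034"}}

```text
clock: 4.83
eef_pos: [0.5174, 0.1052, 0.2689]
tool_rot: [-0.05, 0.999, -0.0, -0.001]
ft_force: [1.2, -0.1, -1.7]
grip_width: 0.0109
grasp_force: 59.0
```

Call:
{"fn": "send_rows", "kwargs": {"steps": "-1 -.0042 .035 0 0 0 .034;-1 -.0042 .035 0 0 0 .034;-1 -.0042 .035 0 0 0 .034;-1 -.0042 .027 0 0 0 .034;-1 -.0049 .0129 0 0 0 .035"}}

```text
clock: 5.25
eef_pos: [0.4957, 0.2518, 0.2684]
tool_rot: [-0.137, 0.991, 0.0, -0.001]
ft_force: [0.6, -0.0, -1.9]
grip_width: 0.0108
grasp_force: 59.1
```

Run:
```python
from h import *
o,c,M=wrist(); print(np.round(o["eef_pos"],4),np.round(o["tool_rot"],4),np.round(o["joint_vel"],3).max())
np.savez("w3.npz",M=M,**c); cv2.imwrite("pics/w3.png",c["frame"][:,:,::-1])
for n in ("top","side"):
    s=camera(n); np.savez(n+"3.npz",**s)
    W=pts(s);f=s["frame"];m=mask(f,(5,150,90),(17,255,255))&(W[...,2]>.2)
    print(n,m.sum(), rect(W[m]) if m.sum()>5 else 0)
    g=mask(f,(40,50,20),(95,255,255))&(W[...,2]>.17)&(W[...,2]<.28)
    print(g.sum(), rect(W[g]) if g.sum()>5 else 0, np.nanpercentile(W[g][:,2],[2,98]) if g.sum() else 0)
```

```text
[0.4957 0.2518 0.2684] [-1.374e-01  9.905e-01  1.000e-04 -1.400e-03] 0.257
top 44 (array([480. , 235.7]), array([31., 11.]), 85.3)
290 (array([494.6, 254.3]), array([119.4,  11.6]), 16.2) [0.18863554 0.26187869]
side 703 (array([741. , 962.1]), array([1018.6, 1164.2]), 21.3)
1119 (array([495. , 250.3]), array([121.6,  12.2]), 17.1) [0.18555281 0.26185404]
```

View pics/w3.png

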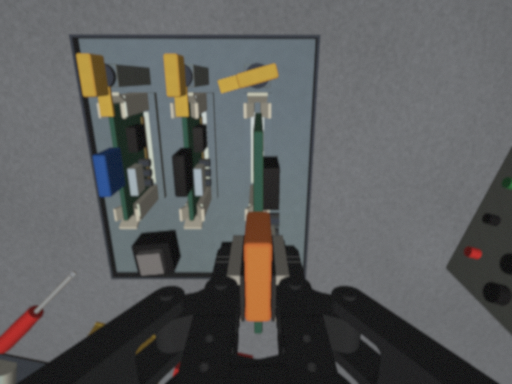

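The wrist view shows the card (handle at (258,265)) over the empty bay. The slot's near end is at (258,105), between the white guides, and its latch bar is at (248,78). I'll lower it to just above the flare and re-measure.

Call:
{"fn": "send_rows", "kwargs": {"steps": "-1 0 0 -.015 0 0 0;-1 0 0 -.02 0 0 0;-1 0 0 -.02 0 0 0;-1 0 0 -.006 0 0 0;-1 0 0 0 0 0 0"}}

```text
clock: 5.82
eef_pos: [0.4958, 0.2464, 0.207]
tool_rot: [-0.134, 0.991, -0.001, -0.003]
ft_force: [-0.4, -0.2, -2.6]
grip_width: 0.0115
grasp_force: 58.9
```

Run:
```python
from h import *
o,c,M=wrist(); print(np.round(o["eef_pos"],4),np.round(o["tool_rot"],4),np.abs(o["joint_vel"]).max().round(3))
np.savez("w4.npz",M=M,**c); cv2.imwrite("pics/w4.png",cv2.resize(c["frame"][40:240,150:350,::-1],(600,600),interpolation=cv2.INTER_CUBIC))
C=np.array([497.4,249.4]);a=np.radians(15.5);ex=np.array([np.cos(a),np.sin(a)]);ey=np.array([-ex[1],ex[0]])
def loc(Q): q=Q[:,:2]*1000-C; return np.c_[q@ex,q@ey,Q[:,2]*1000]
def rep(n,Q):
    q=loc(Q[~np.isnan(Q[:,2])]); 
    if len(q)>5: print(n,len(q),"x",np.percentile(q[:,0],[1,50,99]).round(1),"y",np.percentile(q[:,1],[1,50,99]).round(1),"z",np.percentile(q[:,2],[1,50,99]).round(1))
for n in ("top","side","wrist"):
    s=camera(n) if n!="wrist" else c
    W=pts(s,M if n=="wrist" else None); f=s["frame"];z=W[...,2]
    print(n)
    q=W.reshape(-1,3); l=np.full(W.shape,np.nan); l=loc(q).reshape(W.shape)
    g=mask(f,(40,50,20),(95,255,255))&(z>.11)&(abs(l[...,1])<25); rep("board",W[g])
    rep("boardtop",W[g&(z>.188)])
    w=mask(f,(0,0,110),(180,70,255))&(z>.088)&(z<.106)&(abs(l[...,1])<16)
    rep("guide-",W[w&(l[...,0]<-40)&(l[...,0]>-80)]); rep("guide+",W[w&(l[...,0]>40)&(l[...,0]<85)])
    ye=mask(f,(18,130,80),(32,255,255))&(z>.128)&(z<.145)&(l[...,0]<-60)&(abs(l[...,1])<35)
    rep("latch",W[ye]); 
    if ye.sum()>5: print(rect(W[ye]))
```

```text
[0.4958 0.2464 0.207 ] [-0.1335  0.991  -0.0012 -0.0026] 0.063
top
board 220 x [-59.1 -30.9  56.9] y [-6.3 -5.5 -0.9] z [129.6 174.1 201.8]
boardtop 77 x [-59.6 -37.3  57.4] y [-6.1 -4.6 -0.7] z [188.2 198.3 202.2]
guide- 50 x [-74.1 -63.5 -47.9] y [-12.7  -2.9  11.3] z [ 88.2  95.8 103. ]
guide+ 34 x [48.2 64.5 70.8] y [-12.5  -7.2   3.7] z [ 89.1  95.7 100.6]
latch 77 x [-93.6 -86.1 -77.8] y [-16.1  -0.9  15.7] z [130.3 134.6 137.7]
(array([414.4, 226.2]), array([11.6, 33.6]), 33.6)
side
board 1017 x [-58.8  -4.1  57.2] y [-6.2 -1.8  2.6] z [124.3 168.2 203.5]
boardtop 234 x [-59.5  -5.6  57.1] y [-6.4 -2.   2.4] z [188.3 196.1 204.5]
guide- 15 x [-61.2 -54.1 -48.1] y [ 8.  12.5 14.9] z [ 91.2  97.2 100.2]
guide+ 33 x [46.2 62.2 70.9] y [-8.7 11.3 15.4] z [ 90.9  97.1 101.8]
latch 60 x [-95.6 -88.5 -78.1] y [-15.6  -0.2  15. ] z [128.4 135.3 138.8]
(array([414.1, 226.4]), array([14.6, 33.2]), 25.0)
wrist
board 1032 x [-63.4 -41.4  54.6] y [-17.8  -3.4  10.3] z [141.  199.5 288.9]
boardtop 910 x [-63.2 -41.1  55. ] y [-19.5  -3.7  10.7] z [191.8 199.6 289.3]
guide- 634 x [-78.7 -61.6 -48.7] y [-12.7   2.9  12.9] z [ 88.2  97.8 102.7]
latch 967 x [-94.8 -86.5 -78.5] y [-15.8   0.5  16.4] z [133.8 135.7 137.3]
(array([413.9, 226.4]), array([11.6, 33.3]), 31.1)
```

View pics/w4.png

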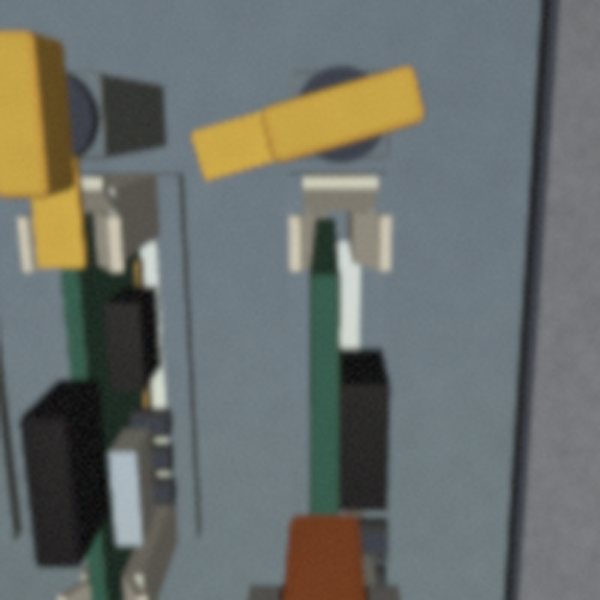

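The crop shows the card's board edge at about (323,245), left of centre in the flare (guides span 290–390), so it needs to go roughly 3 mm toward bay +y. The latch is about 0.28 rad open at (310,115). First I'll let the arm settle.

Call:
{"fn": "send_rows", "kwargs": {"steps": "-1 0 0 0 0 0 0;-1 0 0 0 0 0 0;-1 0 0 0 0 0 0;-1 0 0 0 0 0 0;-1 0 0 0 0 0 0"}}

```text
clock: 6.38
eef_pos: [0.4971, 0.2488, 0.2096]
tool_rot: [-0.135, 0.991, 0.0, 0.0]
ft_force: [0.1, -0.3, -1.9]
grip_width: 0.0112
grasp_force: 58.9
```

```bash
cat >> h.py <<'E'
C=np.array([497.4,249.4]);a=np.radians(15.5);ex=np.array([np.cos(a),np.sin(a)]);ey=np.array([-ex[1],ex[0]])
def loc(W): q=W[...,:2]*1000-C; return np.stack([q@ex,q@ey,W[...,2]*1000],-1)
def board(z0,z1,cams=("top","side","wrist")):
    o=get_obs(); print("tcp local",loc(o["eef_pos"]).round(1),"rot",R.from_quat(o["tool_rot"]).as_rotvec().round(4),"F",o["ft_force"].round(1),"T",o["ft_torque"].round(2),np.abs(o["joint_vel"]).max().round(3))
    for n in cams:
        if n=="wrist": o,c,M=wrist()
        else: c,M=camera(n),None
        W=pts(c,M); l=loc(W); g=mask(c["frame"],(40,50,20),(95,255,255))&(l[...,2]>z0)&(l[...,2]<z1)&(abs(l[...,1])<15)&(abs(l[...,0])<70)
        q=l[g]
        if len(q)<6: continue
        y=np.percentile(q[:,1],[3,97]); s=np.polyfit(q[:,0],q[:,1],1)
        print(n,len(q),"x",np.percentile(q[:,0],[1,99]).round(1),"y",y.round(1),np.median(q[:,1]).round(1),"fit y(0),slope",s[1].round(1),s[0].round(3),"zmax",np.percentile(q[:,2],98).round(1))
E
python3 -c "
from h import *
board(190,206)"
```

```text
tcp local [ -0.5  -0.5 209.6] rot [-4.2330e-01  3.1124e+00  2.0000e-04] F [ 0.1 -0.3 -1.9] T [-0.03  0.02  0.04] 0.003
top 73 x [-59.1  58.8] y [-4.6  0.6] -3.0 fit y(0),slope -2.6 -0.002 zmax 202.9
side 199 x [-59.7  55.3] y [-3.9  3.2] -0.5 fit y(0),slope -0.5 0.001 zmax 204.0
wrist 795 x [-61.3  57. ] y [-3.6  0.4] -1.6 fit y(0),slope -1.6 -0.001 zmax 203.1
```

Call:
{"fn": "send_rows", "kwargs": {"steps": "-1 .0003 .0012 -.006 0 0 0;-1 0 0 -.007 0 0 0;-1 0 0 -.007 0 0 0;-1 0 0 -.006 0 0 0;-1 0 0 -.004 0 0 0"}}

```text
clock: 6.95
eef_pos: [0.4966, 0.2496, 0.1777]
tool_rot: [-0.135, 0.991, -0.0, -0.001]
ft_force: [-1.4, 0.6, -1.4]
grip_width: 0.011
grasp_force: 59.3
```

Call:
{"fn": "send_rows", "kwargs": {"steps": "-1 0 0 -.003 0 0 0;-1 0 0 -.002 0 0 0;-1 0 0 -.002 0 0 0;-1 0 0 0 0 0 0;-1 0 0 0 0 0 0"}}

```text
clock: 7.37
eef_pos: [0.4973, 0.2499, 0.1724]
tool_rot: [-0.135, 0.991, 0.0, 0.0]
ft_force: [-0.9, -0.0, -3.1]
grip_width: 0.0111
grasp_force: 59.0
```

```bash
python3 -c "
from h import *
board(150,172)"
```

```text
tcp local [  0.    0.5 172.4] rot [-4.2310e-01  3.1129e+00  1.0000e-04] F [-0.9 -0.  -3.1] T [0.12 0.03 0.02] 0.006
top 71 x [-57.7  58.5] y [-3.6  1.4] -2.0 fit y(0),slope -1.8 -0.002 zmax 166.4
side 222 x [-57.8  57.7] y [-3.1  3.2] 0.3 fit y(0),slope 0.3 0.001 zmax 166.8
wrist 797 x [-60.6  57.9] y [-2.5  1.5] -0.5 fit y(0),slope -0.6 -0.001 zmax 166.2
```

Call:
{"fn": "send_rows", "kwargs": {"steps": "-1 0 0 -.004 0 0 0;-1 0 0 -.004 0 0 0;-1 0 0 -.004 0 0 0;-1 0 0 -.004 0 0 0;-1 0 0 -.004 0 0 0"}}

```text
clock: 7.93
eef_pos: [0.4972, 0.2499, 0.1517]
tool_rot: [-0.135, 0.991, 0.0, -0.0]
ft_force: [-0.6, 0.8, -1.9]
grip_width: 0.011
grasp_force: 59.1
```

Call:
{"fn": "send_rows", "kwargs": {"steps": "-1 0 0 -.004 0 0 0;-1 0 0 -.004 0 0 0;-1 0 0 -.004 0 0 0;-1 0 0 -.004 0 0 0;-1 0 0 -.003 0 0 0"}}

```text
clock: 8.35
eef_pos: [0.4972, 0.2499, 0.1328]
tool_rot: [-0.135, 0.991, 0.0, -0.0]
ft_force: [-0.7, 1.0, -1.7]
grip_width: 0.011
grasp_force: 59.1
```

Sliding freely. Home is at TCP z ≈ 0.109.

Call:
{"fn": "send_rows", "kwargs": {"steps": "-1 0 0 -.004 0 0 0;-1 0 0 -.004 0 0 0;-1 0 0 -.004 0 0 0;-1 0 0 -.004 0 0 0;-1 0 0 -.003 0 0 0"}}

```text
clock: 8.77
eef_pos: [0.4972, 0.2499, 0.1138]
tool_rot: [-0.135, 0.991, 0.0, -0.0]
ft_force: [-1.2, 0.8, -2.6]
grip_width: 0.0112
grasp_force: 59.2
```

Call:
{"fn": "send_rows", "kwargs": {"steps": "-1 0 0 -.001 0 0 0;-1 0 0 -.001 0 0 0;-1 0 0 -.001 0 0 0;-1 0 0 0 0 0 0;-1 0 0 0 0 0 0"}}

```text
clock: 9.18
eef_pos: [0.4973, 0.25, 0.1113]
tool_rot: [-0.135, 0.991, 0.0, 0.0]
ft_force: [-0.3, 1.2, -2.7]
grip_width: 0.0109
grasp_force: 59.0
```

Call:
{"fn": "send_rows", "kwargs": {"steps": "-1 0 0 -.0005 0 0 0;-1 0 0 -.0005 0 0 0;-1 0 0 -.0005 0 0 0;-1 0 0 -.0005 0 0 0;-1 0 0 0 0 0 0"}}

```text
clock: 9.6
eef_pos: [0.4977, 0.2501, 0.1099]
tool_rot: [-0.135, 0.991, 0.0, 0.001]
ft_force: [-0.6, 1.9, 1.0]
grip_width: 0.011
grasp_force: 59.7
```

Call:
{"fn": "send_rows", "kwargs": {"steps": "-1 0 0 -.0005 0 0 0;-1 0 0 -.0005 0 0 0;-1 0 0 -.0005 0 0 0;-1 0 0 -.0005 0 0 0;-1 0 0 0 0 0 0"}}

```text
clock: 10.02
eef_pos: [0.4978, 0.2501, 0.1098]
tool_rot: [-0.135, 0.991, 0.0, 0.001]
ft_force: [-4.4, 0.1, 11.9]
grip_width: 0.0111
grasp_force: 61.4
```

```bash
python3 -c "
from h import *
board(85,115)"
```

```text
tcp local [  0.5   0.6 109.8] rot [-4.2280e-01  3.1106e+00  1.4000e-03] F [-4.4  0.1 11.9] T [0.02 1.07 0.15] 0.002
top 52 x [-56.8  58.2] y [-3.7  1.3] -2.0 fit y(0),slope -1.6 0.003 zmax 104.8
side 120 x [-54.8  55.4] y [-2.7  5. ] 0.6 fit y(0),slope 0.7 -0.001 zmax 104.2
wrist 789 x [-60.3  57.6] y [-2.4  1.6] -0.4 fit y(0),slope -0.4 0.001 zmax 103.5
```

Contact at z 0.1098 with 12 N and the board top at about 103.5 mm (103 expected): the card is home. I'll release it gently and rise.

Call:
{"fn": "send_rows", "kwargs": {"steps": "-1 0 0 .001 0 0 0;-0.7 0 0 .001 0 0 0;-0.4 0 0 0 0 0 0;-0.3 0 0 0 0 0 0;-0.3 0 0 0 0 0 0"}}

```text
clock: 10.58
eef_pos: [0.4972, 0.2494, 0.1089]
tool_rot: [-0.134, 0.991, -0.0, -0.0]
ft_force: [-0.1, -0.4, -0.7]
grip_width: 0.0301
grasp_force: 0.0
```

Call:
{"fn": "send_rows", "kwargs": {"steps": "-0.2 0 0 .005 0 0 0;-0.2 0 0 .015 0 0 0;-0.2 0 0 .03 0 0 0;-0.2 0 0 .035 0 0 0;-0.2 0 0 .02 0 0 0"}}

```text
clock: 11.0
eef_pos: [0.4983, 0.2501, 0.2179]
tool_rot: [-0.135, 0.991, 0.0, 0.002]
ft_force: [1.1, 0.0, 1.0]
grip_width: 0.034
grasp_force: 0.0
```

Run:
```python
from h import *
board(85,115,("top","wrist"))
o,c,M=wrist();W=pts(c,M);l=loc(W)
m=mask(c["frame"],(5,150,70),(17,255,255))&(l[...,2]>125)&(l[...,2]<150)&(abs(l[...,1])<20)&(abs(l[...,0])<40); print("handle",np.median(l[m],0),rect(W[m]) if m.sum()>5 else 0)
ye=mask(c["frame"],(18,130,80),(32,255,255))&(l[...,2]>128)&(l[...,2]<145)&(l[...,0]<-60)&(abs(l[...,1])<35)
print(rect(W[ye]),R.from_quat(o["tool_rot"]).as_matrix()[:,1],o["eef_pos"],o["joint_pos"].round(2))
cv2.imwrite("pics/w5.png",c["frame"][:,:,::-1])
```

```text
tcp local [  1.    0.5 217.9] rot [-4.2230e-01  3.1095e+00  1.4000e-03] F [1.1 0.  1. ] T [ 0.03 -0.03  0.03] 0.533
top 62 x [-57.6  58.6] y [-2.5  2.6] -1.3 fit y(0),slope -0.6 0.005 zmax 104.6
wrist 336 x [-60.2  57.2] y [-1.6  2. ] 0.2 fit y(0),slope 0.1 -0.0 zmax 103.7
handle [ -3.3624869   -0.75837613 137.20331326] (array([496.5, 248.5]), array([39.1, 10.8]), 15.1)
(array([413.8, 226.3]), array([11.7, 33.3]), 30.8) [-0.2667486   0.96376501  0.00147792] [0.49981371 0.2509208  0.21930369] [ 0.47  0.36  0.13  1.34 -0.    0.2 ]
```

View pics/w5.png

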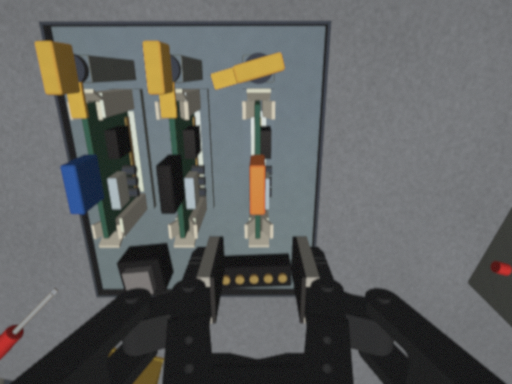

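The wrist view shows the card seated at (258,185), level with its neighbours. The latch bar is at (248,70), axis (414.0, 226.3), short axis at 30.8°.

Call:
{"fn": "send_rows", "kwargs": {"steps": "-0.2 -.0083 -.0023 0 0 0 -.119;-0.2 -.0083 -.0023 0 0 0 -.119;-0.2 -.0083 -.0023 0 0 0 -.119;-0.2 -.0083 -.0023 0 0 0 -.119;-0.2 -.0083 -.0023 0 0 0 -.119"}}

```text
clock: 11.57
eef_pos: [0.4544, 0.2376, 0.2124]
tool_rot: [0.165, 0.986, -0.001, -0.001]
ft_force: [0.3, -0.1, 0.7]
grip_width: 0.0341
grasp_force: 0.0
```

Call:
{"fn": "send_rows", "kwargs": {"steps": "-0.2 -.0083 -.0023 0 0 0 -.119;-0.2 -.0083 -.0023 0 0 0 -.119;-0.2 -.0083 -.0023 0 0 0 -.119;-0.2 -.0083 -.0023 0 0 0 -.119;-0.2 -.0083 -.0023 0 0 0 -.119"}}

```text
clock: 11.98
eef_pos: [0.4129, 0.2261, 0.2126]
tool_rot: [0.447, 0.895, -0.002, -0.001]
ft_force: [0.2, -0.2, -0.1]
grip_width: 0.0341
grasp_force: 0.0
```

Call:
{"fn": "send_rows", "kwargs": {"steps": "-0.2 0 0 0 0 0 -.114;-0.2 0 0 -.01 0 0 0;-0.2 0 0 -.01 0 0 0;-0.2 0 0 0 0 0 0;-0.2 0 0 0 0 0 0"}}

```text
clock: 12.4
eef_pos: [0.4131, 0.2261, 0.1928]
tool_rot: [0.494, 0.869, -0.002, -0.001]
ft_force: [-0.5, -0.5, 0.3]
grip_width: 0.0342
grasp_force: 0.0
```

Run:
```python
from h import *
o,c,M=wrist();W=pts(c,M);l=loc(W); m=R.from_quat(o["tool_rot"]).as_matrix()
ye=mask(c["frame"],(18,130,80),(32,255,255))&(l[...,2]>128)&(l[...,2]<145)&(l[...,0]<-60)&(abs(l[...,1])<35)
print(ye.sum(),rect(W[ye]) if ye.sum()>5 else 0,"y yaw",np.degrees(np.arctan2(m[1,1],m[0,1])),o["eef_pos"].round(4),loc(o["eef_pos"]).round(1),o["joint_pos"].round(2),np.abs(o["joint_vel"]).max())
```

```text
842 (array([413.4, 227. ]), array([11.9, 34. ]), 31.3) y yaw 30.76502535419709 [0.4131 0.2261 0.1928] [-8.740e+01  1.000e-01  1.928e+02] [ 0.5   0.21 -0.14  1.23 -0.    1.53] 0.030947455583858575
```

Call:
{"fn": "send_rows", "kwargs": {"steps": "-0.2 .0007 .0003 -.015 0 0 0;-0.2 0 0 -.02 0 0 0;-0.2 0 0 -.02 0 0 0;-0.2 0 0 -.014 0 0 0;-0.2 0 0 -.008 0 0 0"}}

```text
clock: 12.87
eef_pos: [0.4142, 0.2266, 0.1158]
tool_rot: [0.494, 0.869, -0.001, -0.001]
ft_force: [-0.4, -0.3, -0.6]
grip_width: 0.0344
grasp_force: 0.0
```

Call:
{"fn": "send_rows", "kwargs": {"steps": "-0.3 0 0 0 0 0 0;-0.6 0 0 0 0 0 0;-0.8 0 0 0 0 0 0;-1 0 0 0 0 0 0;-1 0 0 0 0 0 0"}}

```text
clock: 13.28
eef_pos: [0.4149, 0.227, 0.1183]
tool_rot: [0.494, 0.869, 0.0, 0.0]
ft_force: [-3.2, -1.9, 4.1]
grip_width: 0.0104
grasp_force: 60.2
```

Call:
{"fn": "send_rows", "kwargs": {"steps": "-1 0 0 .001 0 0 .06;-1 0 0 0 0 0 .1;-1 0 0 0 0 0 .1;-1 0 0 0 0 0 .1;-1 0 0 0 0 0 .1"}}

```text
clock: 13.7
eef_pos: [0.4152, 0.2274, 0.1183]
tool_rot: [0.281, 0.96, 0.0, 0.0]
ft_force: [-0.2, 0.6, -2.5]
grip_width: 0.0103
grasp_force: 59.3
```

Call:
{"fn": "send_rows", "kwargs": {"steps": "-1 0 0 0 0 0 .1;-1 0 0 0 0 0 .1;-1 0 0 0 0 0 .1;-1 0 0 0 0 0 .1;-1 0 0 0 0 0 .1"}}

```text
clock: 14.12
eef_pos: [0.4153, 0.228, 0.1183]
tool_rot: [0.034, 0.999, 0.001, 0.0]
ft_force: [-0.4, 1.6, -3.9]
grip_width: 0.0105
grasp_force: 59.2
```

Call:
{"fn": "send_rows", "kwargs": {"steps": "-1 0 0 0 0 0 .1;-1 0 0 0 0 0 .08;-1 0 0 0 0 0 .06;-1 0 0 0 0 0 .03;-1 0 0 0 0 0 .02"}}

```text
clock: 14.53
eef_pos: [0.4153, 0.2283, 0.1183]
tool_rot: [-0.109, 0.994, 0.001, 0.0]
ft_force: [0.6, 2.4, -4.6]
grip_width: 0.0103
grasp_force: 59.1
```

Run:
```python
from h import *
o=get_obs(); m=R.from_quat(o["tool_rot"]).as_matrix()
print("y yaw",np.degrees(np.arctan2(m[1,1],m[0,1])),{k:np.round(o[k],3) for k in("eef_pos","ft_force","ft_torque","joint_pos")})
```

```text
y yaw 102.4831770086627 {'eef_pos': array([0.415, 0.228, 0.118]), 'ft_force': array([ 0.556,  2.446, -4.624]), 'ft_torque': array([ 0.752,  0.073, -0.058]), 'joint_pos': array([ 0.501,  0.272, -0.263,  1.034,  0.002,  0.283])}
```

Another 3° or so to the stop; I'll turn until torque builds.

Call:
{"fn": "send_rows", "kwargs": {"steps": "-1 0 0 0 0 0 .02;-1 0 0 0 0 0 .02;-1 0 0 0 0 0 .02;-1 0 0 0 0 0 .02;-1 0 0 0 0 0 0"}}

```text
clock: 14.95
eef_pos: [0.4152, 0.2283, 0.1183]
tool_rot: [-0.148, 0.989, 0.001, 0.0]
ft_force: [-0.0, 6.0, -6.0]
grip_width: 0.0105
grasp_force: 59.2
```

```bash
cat > t.py <<'E'
from h import *
o=get_obs(); m=R.from_quat(o["tool_rot"]).as_matrix()
print("y yaw",np.degrees(np.arctan2(m[1,1],m[0,1])),{k:np.round(o[k],3) for k in("eef_pos","ft_force","ft_torque")})
E
python3 t.py
```

```text
y yaw 106.98684790574211 {'eef_pos': array([0.415, 0.228, 0.118]), 'ft_force': array([-0.023,  5.988, -6.044]), 'ft_torque': array([ 1.313,  0.031, -0.57 ])}
```

Call:
{"fn": "send_rows", "kwargs": {"steps": "-1 0 0 0 0 0 .015;-1 0 0 0 0 0 .015;-1 0 0 0 0 0 0;-1 0 0 0 0 0 0;-1 0 0 0 0 0 0"}}

```text
clock: 15.37
eef_pos: [0.4152, 0.2283, 0.1184]
tool_rot: [-0.161, 0.987, 0.001, 0.0]
ft_force: [0.1, 6.4, -4.7]
grip_width: 0.0104
grasp_force: 62.2
```

```bash
python3 t.py
```

```text
y yaw 108.58476686858593 {'eef_pos': array([0.415, 0.228, 0.118]), 'ft_force': array([ 0.109,  6.38 , -4.749]), 'ft_torque': array([ 1.291,  0.134, -1.065])}
```

Torque is rising against the stop. I'll release and rise.

Call:
{"fn": "send_rows", "kwargs": {"steps": "-0.7 0 0 0 0 0 0;-0.4 0 0 0 0 0 0;-0.3 0 0 0 0 0 0;-0.3 0 0 0 0 0 0;-0.2 0 0 .005 0 0 0"}}

```text
clock: 15.78
eef_pos: [0.4146, 0.2264, 0.123]
tool_rot: [-0.162, 0.987, -0.001, -0.001]
ft_force: [0.5, 0.2, -0.3]
grip_width: 0.0342
grasp_force: 0.0
```

Call:
{"fn": "send_rows", "kwargs": {"steps": "-0.2 0 0 .01 0 0 0;-0.2 0 0 .025 0 0 0;-0.2 0 0 .03 0 0 0;-0.2 0 0 .03 0 0 0;-0.2 0 0 .02 0 0 0"}}

```text
clock: 16.2
eef_pos: [0.4158, 0.2273, 0.2418]
tool_rot: [-0.162, 0.987, 0.0, 0.002]
ft_force: [-0.2, 1.4, 0.0]
grip_width: 0.0344
grasp_force: 0.0
```

Call:
{"fn": "send_rows", "kwargs": {"steps": "-0.2 -.01 -.04 .01 0 0 0;-0.2 -.01 -.04 .01 0 0 0;-0.2 -.01 -.04 0 0 0 0;-0.2 -.01 -.04 0 0 0 0;-0.2 -.01 -.04 0 0 0 0"}}

```text
clock: 16.62
eef_pos: [0.3646, 0.0269, 0.2589]
tool_rot: [-0.163, 0.987, -0.0, 0.001]
ft_force: [0.4, -0.5, 0.7]
grip_width: 0.0341
grasp_force: 0.0
```

Call:
{"fn": "send_rows", "kwargs": {"steps": "-0.2 0 -.03 0 0 0 0;-0.2 0 -.02 0 0 0 0;-0.2 0 0 0 0 0 0;-0.2 0 0 0 0 0 0;-0.2 0 0 0 0 0 0"}}

```text
clock: 17.03
eef_pos: [0.3654, -0.0212, 0.2583]
tool_rot: [-0.162, 0.987, 0.0, 0.0]
ft_force: [-0.6, 0.5, -0.1]
grip_width: 0.0339
grasp_force: 0.0
```

```bash
python3 - <<'E'
from h import *
for n in("top","side"):
    c=camera(n); W=pts(c); l=loc(W); f=c["frame"]
    ye=mask(f,(18,130,80),(32,255,255))&(l[...,2]>128)&(l[...,2]<145)&(l[...,0]<-60)&(abs(l[...,1])<30)
    ta=mask(f,(18,130,80),(32,255,255))&(l[...,2]>100)&(l[...,2]<118)&(l[...,0]<-40)&(abs(l[...,1])<30)
    print(n,rect(W[ye]),"tab",np.median(l[ta],0),np.polyfit(l[ye][:,0],l[ye][:,1],1))
    h=mask(f,(5,150,70),(17,255,255))&(l[...,2]>130)&(l[...,2]<150)&(abs(l[...,0])<40)&(abs(l[...,1])<25); print("handle",np.median(l[h],0))
    if n=="top": im=cv2.resize(f[130:290,90:390,::-1],(800,427),interpolation=cv2.INTER_CUBIC); cv2.imwrite("pics/t6.png",im)
E
python3 t.py
```

```text
top (array([415.3, 225.9]), array([33. , 11.4]), 17.0) tab [-59.77643576  -0.93031802 108.75462385] [0.01373602 0.48483845]
handle [  3.10718195  -1.17611012 136.11465852]
side (array([408.7, 222.4]), array([23.8,  6.2]), 10.5) tab [-89.13851088  -2.22820232 115.7202803 ] [-0.03542407 -5.81169285]
handle [ -2.49802413  -2.79036219 134.0389819 ]
y yaw 108.77767238295067 {'eef_pos': array([ 0.365, -0.021,  0.258]), 'ft_force': array([-0.238,  0.065,  0.876]), 'ft_torque': array([ 0.002, -0.02 , -0.024])}
```

View pics/t6.png

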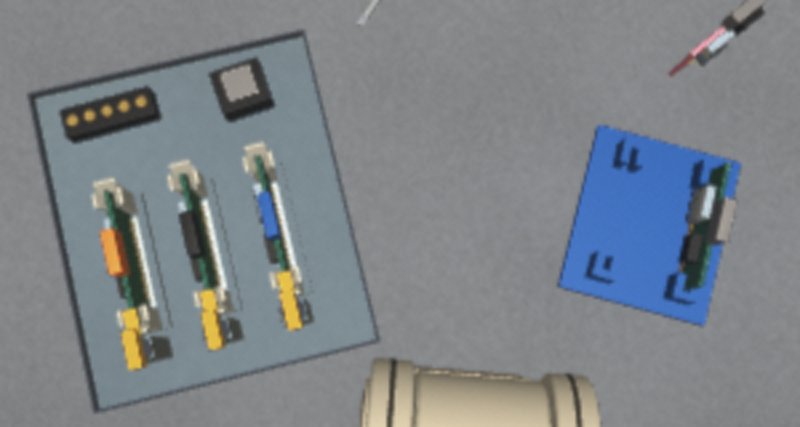

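The top view shows the orange-handled card in its bay at (115,250). Its latch, at (132,340), lies along the bay over the card's edge like its neighbours, and the spare is still standing at (710,225).

```bash
python3 -c "
from workcell import *
print(job_done())"
```

```text
the job is handed in; nothing more can be done
None
```

The orange-handled card is fully home in the empty bay, its yellow latch is turned to its stop over the card's edge, the spare is untouched in the stand, and the job was handed in at about 17 s on the robot's clock.

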